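Rock the angle gauge on the sprung stud until its needle meets the red mark

ROBOT

A 6-joint arm with a two-finger parallel gripper is mounted at the origin on the work surface. World frame = base frame: x ahead of the robot, y to its left, z up, the work surface at z = 0. Lengths are in m, angles in rad, forces in N, time in s.
With the tool pointing down it reaches from about 0.3 to 0.875 m from the base axis. Payload 6.4 kg.
Tool frame: the origin (TCP) lies at the very end of the fingers, on their centre line; the grasp point (between the pads) lies 19 mm behind it; z points along the fingers, y is the line along which they close (so a half turn about z gives the same grasp; the last joint's range is limited). The gripper opens to 85 mm and grips with 20 to 120 N. Pads are 22 mm wide; open, the fingers measure 114 mm over their backs; the gripper's body (76 mm by 85 mm) begins 54 mm behind the grasp point. The pads swing forward as they close: fully open they stand 13 mm farther back than shut.
Start: joints at [-0.206, 0.181, 1.607, -0, 1.354, -0.206], TCP at [0.575, 0, 0.231] pointing down, gripper open.
Joint ranges: [-2.99, 2.99], [-0.89, 2.07], [0.3, 2.58], [-1.14, 4.28], [0, 2.63], [-3.12, 3.12]. Speed limits (rad/s): [2.57, 2.57, 3.01, 3.14, 3.14, 3.14].

INTERFACE

Orientations are given as a unit quaternion [w, x, y, z].
In Python, from bench import ctrl, viewer, get_obs gives the robot as it stands (ctrl), with the cameras (viewer) and the readings as plain functions.
- The arm moves only by the tool jog_arm, called after "Call:" by a JSON object that holds its "name" and its "arguments". Schema: {"type":"object","properties":{"deltas":{"type":"array","items":{"type":"object","properties":{"d":{"type":"array","items":{"type":"number"},"minItems":3,"maxItems":3},"turn_vec":{"type":"array","items":{"type":"number"},"minItems":3,"maxItems":3},"aperture":{"type":"number"}},"additionalProperties":false,"required":["aperture"]},"minItems":1,"maxItems":10},"only":{"type":"string"},"quiet":{"type":"boolean"},"lines":{"type":"string"}},"required":["deltas"],"additionalProperties":false}. deltas is a list of rows, 1 to 10 of them, each an object with the fields d (a list: dx, dy, dz in m), turn_vec (a list: a rotation vector rx, ry, rz in rad), aperture (the opening from 0.0 (shut) to 1.0 (fully open)); a field left out counts as zero (the opening has to be given); each row is the pose to reach, as a shift and turn from the pose commanded when the call began, along the tool's axes at that moment; what a row does not reach only later rows make up. A row lasts 1/8 s, in which the tool goes at most 0.0625 m and 0.188 rad, less where a joint would pass 70% of its speed; a pose out of reach is approached as far as the arm can. The fingers move at their own pace and stop on an object; the grip force is fixed at half the most. Time passes only in rows, so rows that do not move let the fingers close. The tool returns the time, the measured TCP pose, the force, the opening and the grip force at its end. only (a regular expression) keeps the lines of the reply that match it, lines (a string "A,B") keeps lines A to B, and quiet returns only ok. Input that does not fit is refused with a message, and nothing moves.
- get_obs(): the state, without advancing time (a new reading comes with each control period).
- viewer.camera(name): name is "scene" or "side" or "wrist"; returns the picture (384x512x3 uint8, blue, green, red); there is no depth.
- viewer.camera_params(name): a dict with "fovy" (degrees; the focal length in pixels is half the picture's height over the tangent of half this angle, whatever the lens; pixels are square), "cx", "cy" (the principal point, pixels), "view" (4x4, takes a point from world to camera coordinates). Camera axes: x right, y up, looking along -z (the intrinsics and any distortion apply to the point x, -y, -z); pixel columns grow to the right and rows downward; lengths in m; the calibration is good to about 2 mm. A picture is of the moment at which its call begins: read the wrist's pose just before it. camera_params takes no time and is no camera call; for the wrist camera it gives the pose at the moment of the call.
- ctrl.hand_in(): hands the job in; it is judged then, once.
The state is a dict: "time_s": time; "q": joint angles; "dq": joint speeds; "joint_efforts": joint torques, N m; "eef_pos": TCP position; "eef_rot": TCP orientation; "wrist_force": force on the tool from outside, world axes, zero at the start; "torque": the same for the moment, N m; "opening": opening from 0.0 (shut) to 1.0 (fully open); "grasp_force": force on a finger pad.
Only numpy, scipy, OpenCV 4.12 (cv2) and the standard library are available. Lean on these libraries where they do the work, as an engineer would, in place of code of your own. Each camera call takes 0.05 s, during which the arm holds its last target. There are 200 camera calls.

TASK

Flip the red hinged dust cap fully open off the stud on the turned wooden stand, then pick up the blue angle gauge by its wooden grip and set it upright (foot level) on the bare steel stud, pressing the sprung stud a little way down. From there rock the gauge over sideways until its swinging black needle settles on the red mark of its dial, and finish while still gripping the gauge and holding it steady in that pose, with its foot pressing the stud part of the way down. Leave the other things on the bench where they are.

Things in the scene. Friction and masses are not known exactly. Their poses are not given: they have to be found in the camera images.
- stand: Dark turned-wood stand, fixed to the bench (its place and yaw vary by episode, yaw within 0.35 rad of 0). Foot 92 mm across, drum 76 mm across, 50 mm tall; origin: centre of its underside, z up. The steel stud stands up from its centre. The cap's hinge is on its -x side (towards the robot).
- cap (a joint): Angle of the red dust cap: 0 shut, grows as it opens, stop at 2.7 rad. Shut, it is a 68 mm wide inverted cup centred on the stand, flat top 79 mm above the bench, with an upright fin on top. Its hinge line is parallel to the stand's y; it swings up and over to the stand's -x side. Let go, it falls shut below about 0.8 rad and falls open past about 1.3 rad. 60 g.
- cap_fin (a point): Grip point on the cap's upright fin (24 mm along the stand's x, 12 mm thick along the stand's y, standing 33 mm above the cap's flat top when shut); the point lies midway in the fin's length and thickness, 25 mm above the cap's flat top, 104 mm above the bench when shut. It turns with the cap; 74 mm from the hinge line.
- cap_hinge (a point): Middle of the cap's hinge line, 40 mm from the stand's centre on its -x side, 51 mm above the bench. Fixed.
- stud_top (a point): Crown of the polished steel stud: a dome 48 mm across with a 45 mm radius of curvature, uneven (two low bumps beside the apex, 1 to 1.5 mm proud of the dome, one 0.5 mm higher than the apex). The point is the dome's apex, on the stand's axis, 72 mm above the bench when not pressed (22 mm above the stand's top); it sinks with the stud.
- stud (a joint): How far the sprung stud is pressed down: 0 free, 0.012 m bottomed. Takes about 1.3 N to start and 0.7 N more per mm. It moves straight down only.
- gauge: Blue round angle gauge, loose, standing on its foot; yaw -0.9 to 0.1 rad, dial facing away from the robot, about 0.32 kg. Origin: centre of its foot's underside; z up, x out of the dial. Foot 34 (x) by 74 (y) by 10 mm; case 104 mm across (y, z), 20 mm thick (x), centre 60 mm above the origin; wooden grip on top 22 mm (x) by 30 mm (y), 112 to 153 mm above the origin.
- grip (a point): Point in the gauge's wooden grip, on its axis, 135 mm above the underside of the foot: pinch here from above, across the 30 mm width (gauge y).
- foot (a point): Centre of the underside of the gauge's foot.
- needle (a joint): Angle of the swinging black needle (weighted below its pivot, so it points straight up in the world) relative to the gauge, about the gauge's x: 0 towards the grip, positive leaning to the gauge's -y side (left when looking at the dial). When the gauge rolls by +a about its x (top towards its -y) it reads -a. Settles in about 1 s.
- needle_tip (a point): Tip of the needle, 40 mm from the pivot; its z axis runs along the needle. The pivot is at the centre of the dial.
- mark (a joint): Where the red mark is set on the dial, relative to the gauge, in the same sense and zero as the needle; always 0.16 to 0.36 rad, so the gauge must lean towards its own +y side by that angle. Stiff and behind the cover: it cannot be touched.
- mark_tip (a point): Middle of the red mark (5 mm wide, 18 mm long), 40 mm from the pivot; its z axis runs from the pivot through the mark.
- hammer: Bystander: hammer 240 mm long lying near the far edge. Leave it.
- bench_block: Bystander: 75 mm square steel block on a rubber pad, 26 mm tall. Leave it.
- wax_jar: Bystander: amber jar 56 mm across, 60 mm tall. Leave it.
- pick_dish: Bystander: white dish 80 mm across, 25 mm tall. Leave it.
- brush: Bystander: brush 170 mm long lying between gauge and stand, near the robot. Leave it.
- mandrel: Bystander: upright aluminium ring mandrel, base 52 mm across, 152 mm tall. Leave it.

How it is judged:
By the outcome, as a careful person would: the job done as asked, in the order asked, and still so for the second after the job is handed in, while the arm keeps its last pose, push and grip.
It also fails if it takes over 58 s, if anything falls off the work surface, if the arm or the gripper's body presses on something with over 40 N, if the wrist force passes 120 N, or if a joint passes its speed limit or range.

## Working session

There is one attempt and no reset: what is moved stays moved. The work goes in short steps, Python scripts to look and compute and a tool call to move; the robot and the scene stay as the last step left them, time stands still between calls to the robot, and variables do not carry over. Pictures are saved under pics/ and viewed, at most 13 in all, crops included, and the job is handed in when it is done.

```bash
ls; mkdir -p pics; python3 - <<'E'
from bench import ctrl, viewer, get_obs
import cv2,numpy as np
for n in("scene","side","wrist"):
    p=viewer.camera_params(n);print(n,{k:(np.round(v,4).tolist()) for k,v in p.items() if not isinstance(v,str)})
    cv2.imwrite(f"pics/{n}0.png",viewer.camera(n))
a=[cv2.imread(f"pics/{n}0.png") for n in("scene","side")]
o=get_obs();print(o["eef_pos"],o["eef_rot"],o["time_s"],o["opening"])
E
```

```text
bench.py
pics
scene {'fovy': 55.3543, 'cx': 252.2598, 'cy': 195.9223, 'view': [[-0.4592, 0.888, -0.0239, 0.301], [-0.562, -0.2696, 0.782, 0.2589], [0.688, 0.3725, 0.6228, -1.4842], [0.0, 0.0, 0.0, 1.0]]}
side {'fovy': 48.9378, 'cx': 262.2807, 'cy': 186.105, 'view': [[0.8452, -0.5343, 0.0169, -0.5227], [0.2647, 0.4457, 0.8551, -0.2501], [-0.4644, -0.7183, 0.5181, -1.2718], [0.0, 0.0, 0.0, 1.0]]}
wrist {'fovy': 61.8238, 'cx': 255.8201, 'cy': 189.8539, 'view': [[1.0, 0.0002, -0.0026, -0.574], [-0.0009, 0.9636, -0.2673, 0.0339], [0.0024, 0.2673, 0.9636, -0.3787], [0.0, 0.0, 0.0, 1.0]]}
[5.74569684e-01 1.16870742e-04 2.30574075e-01] [-6.01113638e-04  7.07110450e-01  7.07102763e-01 -3.63406626e-04] 0.15 0.9973927026584817
```

View pics/scene0.png

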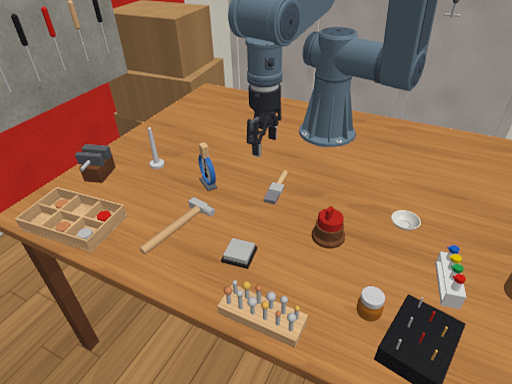

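View pics/side0.png

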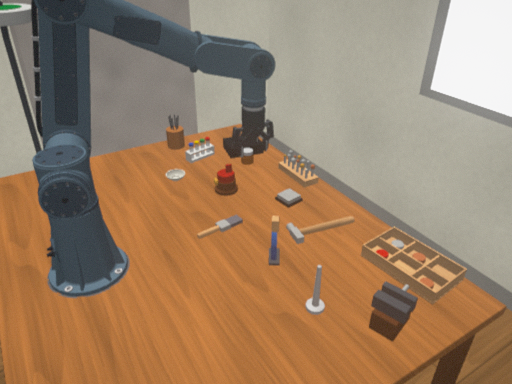

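Scene: stand at about (329,228) with its red cap, gauge at (206,165), brush (277,187), mandrel (156,150). Side: stand at (226,180), gauge at (275,240). Next I check the lens and triangulate coarsely.

```bash
cat > h.py <<'E'
from bench import ctrl, viewer, get_obs
import cv2,numpy as np
from scipy.spatial.transform import Rotation as R
def K(p):
    f=192/np.tan(np.radians(p["fovy"])/2); return np.array([[f,0,p["cx"]],[0,f,p["cy"]],[0,0,1]])
def dist(p): 
    d=p.get("distortion",p.get("dist")); return None if d is None or isinstance(d,str) else np.array(d,float)
def ray(p,uv):
    x,y=cv2.undistortPoints(np.array([[uv]],float),K(p),dist(p))[0,0]
    V=np.array(p["view"]); return -V[:3,:3].T@V[:3,3], V[:3,:3].T@np.array([x,-y,-1])
def onz(p,uv,z):
    o,d=ray(p,uv); return o+d*(z-o[2])/d[2]
def tri(*pu):
    A=0;b=0
    for p,uv in pu:
        o,d=ray(p,uv); d=d/np.linalg.norm(d); M=np.eye(3)-np.outer(d,d); A=A+M; b=b+M@o
    return np.linalg.solve(A,b)
def proj(p,P):
    V=np.array(p["view"]); c=V[:3,:3]@np.array(P)+V[:3,3]
    return cv2.projectPoints(np.array([[c[0],-c[1],-c[2]]]),np.zeros(3),np.zeros(3),K(p),dist(p))[0].ravel()
def pose():
    o=get_obs(); q=o["eef_rot"]; return np.array(o["eef_pos"]),R.from_quat([q[1],q[2],q[3],q[0]]).as_matrix(),o
def blobs(im,lo,hi,amin=20):
    m=cv2.inRange(cv2.cvtColor(im,cv2.COLOR_BGR2HSV),lo,hi)
    n,l,s,c=cv2.connectedComponentsWithStats(m)
    return [(s[i,4],s[i,:4].tolist(),c[i].round(1).tolist(),l==i) for i in range(1,n) if s[i,4]>=amin]
E
python3 - <<'E'
from h import *
for n in("scene","side","wrist"):
    p=viewer.camera_params(n);print({k:v for k,v in p.items() if k not in("view","fovy","cx","cy")})
S,D=viewer.camera_params("scene"),viewer.camera_params("side")
si,di=cv2.imread("pics/scene0.png"),cv2.imread("pics/side0.png")
for nm,im in(("scene",si),("side",di)):
    for w,lo,hi in(("red",(0,180,60),(4,255,255)),("blue",(105,120,60),(125,255,255)),("grip",(8,80,150),(25,255,255))):
        if w!="grip": print(nm,w,[b[:3] for b in blobs(im,lo,hi,40)])
print("gauge grip",tri((S,(204,148)),(D,(275,221))),"fin top",tri((S,(329,209)),(D,(228,166))))
E
```

```text
{}
{}
{}
scene red [(np.int32(116), [111, 0, 27, 8], [120.9, 2.2]), (np.int32(54), [152, 0, 32, 3], [170.8, 0.5]), (np.int32(142), [42, 7, 13, 30], [47.9, 21.5]), (np.int32(7743), [0, 83, 120, 130], [53.0, 142.5]), (np.int32(484), [318, 207, 25, 25], [330.2, 219.6]), (np.int32(95), [97, 211, 14, 10], [103.1, 215.2]), (np.int32(78), [453, 274, 12, 10], [459.1, 278.3])]
scene blue [(np.int32(204), [199, 156, 16, 29], [207.6, 170.4]), (np.int32(65), [448, 245, 11, 9], [453.4, 249.0])]
side red [(np.int32(81), [218, 169, 16, 9], [224.8, 173.4]), (np.int32(51), [377, 250, 11, 7], [382.5, 252.6])]
side blue []
gauge grip [ 0.50698795 -0.2424167   0.14008206] fin top [0.57888903 0.18739467 0.10597661]
```

Call:
{"name": "jog_arm", "arguments": {"deltas": [{"d":[0.06, 0, 0], "aperture":1}, {"d":[0.12, 0, 0], "aperture":1}, {"d":[0.16, 0, 0], "aperture":0}, {"d":[0.16, 0, 0], "aperture":0}, {"d":[0.16, 0, 0], "aperture":0}]}}

```text
time_s: 0.78
eef_pos: [0.5748, 0.1597, 0.2309]
eef_rot: [-0.0, 0.707, 0.707, -0.0]
wrist_force: [0.2, -0.0, 0.4]
opening: 0.377
grasp_force: 0.0
```

```bash
python3 - <<'E'
from h import *
print(pose()[:2]); p=viewer.camera_params("wrist");im=viewer.camera("wrist");cv2.imwrite("pics/w1.png",im);np.save("w1.npy",p["view"])
E
```

```text
(array([0.57484069, 0.15969285, 0.23093944]), array([[-4.11430659e-04,  9.99999729e-01, -6.11306085e-04],
       [ 9.99999779e-01,  4.11111023e-04, -5.22907244e-04],
       [-5.22655787e-04, -6.11521089e-04, -9.99999676e-01]]))
```

View pics/w1.png

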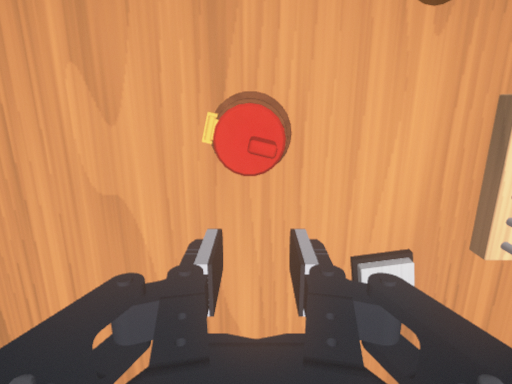

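Wrist view: cap disc centred at about (249,139), fin at (262,148), yellow hinge at (210,128). So the stand is yawed by about -0.25.

```bash
python3 - <<'E'
from h import *
p=viewer.camera_params("wrist");im=cv2.imread("pics/w1.png")
b=max(blobs(im,(0,150,40),(5,255,255)),key=lambda b:b[0]); print(b[:3])
c=cv2.findContours(b[3].astype(np.uint8),0,2)[0][0][:,0]
P=np.array([onz(p,u,0.079)[:2] for u in c.astype(float)])
(cx,cy),r=cv2.minEnclosingCircle(P.astype(np.float32)); print("cap",cx,cy,r)
C=np.array([cx,cy])
y=max(blobs(im,(20,120,120),(32,255,255)),key=lambda b:b[0]);print(y[:3])
h=onz(p,y[2],0.052)[:2]; d=C-h; print("hinge",h,"dist",np.linalg.norm(d),"yaw",np.arctan2(d[1],d[0]))
f=onz(p,(262.5,147.5),0.11)[:2];print("fin",f,f-C)
rc=cv2.minAreaRect(cv2.findContours(y[3].astype(np.uint8),0,2)[0][0]);print(rc)
E
```

```text
(np.int32(4098), [213, 103, 73, 73], [249.1, 138.9])
cap 0.5686143636703491 0.19321516156196594 0.0331386998295784
(np.int32(295), [202, 112, 16, 32], [209.0, 127.2])
hinge [0.52860571 0.20264729] dist 0.041105440658824405 yaw -0.2315247215368145
fin [0.58032442 0.19078182] [ 0.01171006 -0.00243334]
((209.80770874023438, 127.46154022216797), (11.178620338439941, 30.398000717163086), 11.309932708740234)
```

Call:
{"name": "jog_arm", "arguments": {"deltas": [{"d":[0.022, 0.047, 0.03], "turn_vec":[0, 0, 0.1], "aperture":0}, {"d":[0.022, 0.047, 0.07], "turn_vec":[0, 0, 0.21], "aperture":0}, {"d":[0.022, 0.047, 0.11], "turn_vec":[0, 0, 0.21], "aperture":0}, {"d":[0.022, 0.047, 0.137], "turn_vec":[0, 0, 0.21], "aperture":0}, {"d":[0.022, 0.047, 0.137], "turn_vec":[0, 0, 0.21], "aperture":0}]}}

```text
time_s: 1.45
eef_pos: [0.6201, 0.1802, 0.0914]
eef_rot: [-0.002, 0.778, 0.628, -0.003]
wrist_force: [0.1, 0.0, 0.3]
opening: 0.001
grasp_force: 0.0
```

```bash
python3 - <<'E'
from h import *
P,Rm,o=pose();print(P,Rm.round(3))
a=-.21;d=P[:2]-[.5686,.1932];print("stand xy",d[0]*np.cos(a)+d[1]*np.sin(a),-d[0]*np.sin(a)+d[1]*np.cos(a))
E
```

```text
[0.62013111 0.18022715 0.09140308] [[ 0.21   0.978 -0.006]
 [ 0.978 -0.21  -0.001]
 [-0.002 -0.006 -1.   ]]
stand xy 0.05310333656874129 -0.001945677537430664
```

Call:
{"name": "jog_arm", "arguments": {"deltas": [{"d":[0.002, -0.015, 0], "aperture":0}, {"d":[0.002, -0.0207, -0.008], "aperture":0}, {"d":[0.002, -0.0275, -0.015], "aperture":0}, {"d":[0.002, -0.035, -0.0215], "aperture":0}, {"d":[0.002, -0.0436, -0.0267], "aperture":0}, {"d":[0.002, -0.0526, -0.0307], "aperture":0}, {"d":[0.002, -0.062, -0.0336], "aperture":0}, {"d":[0.002, -0.0718, -0.0352], "aperture":0}, {"d":[0.002, -0.0816, -0.0355], "aperture":0}, {"d":[0.002, -0.0816, -0.0355], "aperture":0}]}}

```text
time_s: 2.7
eef_pos: [0.5427, 0.2014, 0.131]
eef_rot: [0.001, 0.777, 0.629, 0.001]
wrist_force: [0.4, 0.5, 5.9]
opening: 0.002
grasp_force: 2.4
```

```bash
python3 - <<'E'
from h import *
a=viewer.camera("side")[110:230,150:310];b=viewer.camera("scene")[140:260,250:410]
cv2.imwrite("pics/s2.png",cv2.resize(np.hstack([a,b]),None,fx=2.5,fy=2.5,interpolation=cv2.INTER_CUBIC))
E
```

```text
(no output)
```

View pics/s2.png

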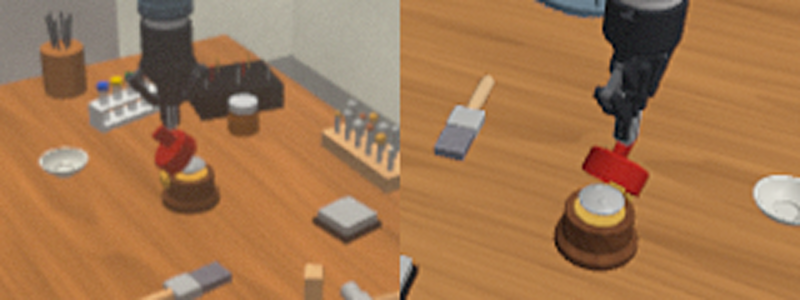

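The cap is about 1 rad open (right half, red cup at about (615,170)). Next: go around to the cup's open side and push the rim on over.

Call:
{"name": "jog_arm", "arguments": {"deltas": [{"d":[0, 0, -0.035], "aperture":0}, {"d":[0, 0.03, -0.04], "aperture":0}, {"d":[0, 0.09, -0.035], "aperture":0}, {"d":[0, 0.095, 0.0], "aperture":0}, {"d":[0, 0.095, 0.022], "aperture":0}, {"d":[0, 0.095, 0.022], "aperture":0}]}}

```text
time_s: 3.55
eef_pos: [0.6328, 0.1809, 0.1045]
eef_rot: [-0.002, 0.777, 0.629, -0.003]
wrist_force: [0.5, -0.1, 0.3]
opening: 0.0
grasp_force: 0.0
```

```bash
python3 - <<'E'
from h import *
a=viewer.camera("side")[110:230,150:310];b=viewer.camera("scene")[140:260,250:410]
cv2.imwrite("pics/s3.png",cv2.resize(np.hstack([a,b]),None,fx=2.5,fy=2.5,interpolation=cv2.INTER_CUBIC))
E
```

```text
(no output)
```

View pics/s3.png

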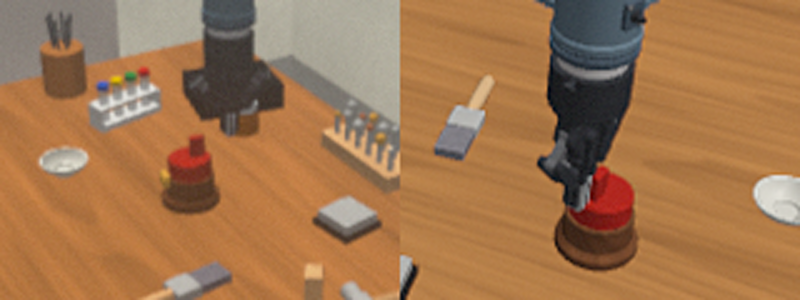

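The cap fell shut again, as the finger was withdrawn at about 1 rad. I push again, carrying on over the fin's tip and then down so it goes past the balance point.

Call:
{"name": "jog_arm", "arguments": {"deltas": [{"d":[0, -0.0135, 0.0125], "aperture":0}, {"d":[0, -0.0285, 0.0125], "aperture":0}, {"d":[0, -0.0415, -0.0025], "aperture":0}, {"d":[0, -0.0575, -0.0145], "aperture":0}, {"d":[0, -0.0775, -0.0235], "aperture":0}, {"d":[0, -0.0975, -0.0295], "aperture":0}, {"d":[0, -0.1175, -0.0315], "aperture":0}, {"d":[0, -0.1415, -0.0285], "aperture":0}, {"d":[0, -0.1635, -0.0285], "aperture":0}, {"d":[0, -0.1635, -0.0105], "aperture":0}]}}

```text
time_s: 4.9
eef_pos: [0.4759, 0.2162, 0.1204]
eef_rot: [0.001, 0.777, 0.63, 0.002]
wrist_force: [0.3, 0.1, -0.3]
opening: 0.003
grasp_force: 0.0
```

```bash
python3 - <<'E'
from h import *
for n in("side","scene"):
    im=viewer.camera(n); cv2.imwrite(f"pics/{n}4.png",im)
    print(n,[b[:3] for b in blobs(im,(0,150,40),(5,255,255),25) if 200<b[2][0]<400 and 130<b[2][1]<260])
E
```

```text
side [(np.int32(148), [217, 164, 16, 18], [224.6, 172.7]), (np.int32(54), [377, 250, 11, 7], [382.6, 252.7])]
scene [(np.int32(491), [318, 207, 25, 25], [330.3, 219.7])]
```

The finger slid over the fin's top and the cap is shut. Pinching the fin across its 12 mm thickness and swinging it over is surer, so I turn the tool a quarter turn above it.

Call:
{"name": "jog_arm", "arguments": {"deltas": [{"d":[0, 0, -0.05], "turn_vec":[0, 0, 0.18], "aperture":0.4}, {"d":[0, 0.05, -0.05], "turn_vec":[0, 0, 0.36], "aperture":0.4}, {"d":[-0.003, 0.1075, -0.05], "turn_vec":[0, 0, 0.54], "aperture":0.4}, {"d":[-0.003, 0.1075, -0.05], "turn_vec":[0, 0, 0.72], "aperture":0.4}, {"d":[-0.003, 0.1075, -0.05], "turn_vec":[0, 0, 0.9], "aperture":0.4}, {"d":[-0.003, 0.1075, -0.05], "turn_vec":[0, 0, 1.08], "aperture":0.4}, {"d":[-0.003, 0.1075, -0.05], "turn_vec":[0, 0, 1.26], "aperture":0.4}, {"d":[-0.003, 0.1075, -0.05], "turn_vec":[0, 0, 1.44], "aperture":0.4}, {"d":[-0.003, 0.1075, -0.05], "turn_vec":[0, 0, 1.571], "aperture":0.4}, {"d":[-0.003, 0.1075, -0.05], "turn_vec":[0, 0, 1.571], "aperture":0.4}]}}

```text
time_s: 6.25
eef_pos: [0.5807, 0.1896, 0.1682]
eef_rot: [0.0, 0.995, -0.105, 0.0]
wrist_force: [0.5, 0.4, -0.5]
opening: 0.399
grasp_force: 0.0
```

```bash
cat > st.py <<'E'
from h import *
P,Rm,o=pose();print(P,Rm.round(3).tolist(),np.round(o["q"],2).tolist())
a=-.21;d=P[:2]-[.5686,.1932];print("stand xy",d[0]*np.cos(a)+d[1]*np.sin(a),-d[0]*np.sin(a)+d[1]*np.cos(a))
E
python3 st.py
```

```text
[0.58073058 0.18956654 0.16818818] [[0.978, -0.208, 0.0], [-0.208, -0.978, -0.0], [0.0, 0.0, -1.0]] [0.12, 0.32, 1.57, -0.0, 1.25, 1.9]
stand xy 0.012621511381415516 -0.001024896889207151
```

Call:
{"name": "jog_arm", "arguments": {"deltas": [{"d":[0, -0.001, 0.045], "aperture":0.4}, {"d":[0, -0.001, 0.083], "aperture":0.4}, {"d":[0, -0.001, 0.083], "aperture":0.4}, {"d":[0, -0.001, 0.083], "aperture":0}, {"d":[0, -0.001, 0.083], "aperture":0}, {"d":[0, -0.001, 0.083], "aperture":0}, {"d":[0, -0.001, 0.083], "aperture":0}]}}

```text
time_s: 7.12
eef_pos: [0.5811, 0.1893, 0.0872]
eef_rot: [0.001, 0.994, -0.105, 0.001]
wrist_force: [-2.1, -7.4, -1.3]
opening: 0.127
grasp_force: 60.2
```

```bash
python3 st.py
```

```text
[0.58112317 0.18927407 0.08715327] [[0.978, -0.21, 0.001], [-0.21, -0.978, -0.002], [0.002, 0.002, -1.0]] [0.12, 0.42, 1.62, -0.0, 1.1, 1.91]
stand xy 0.013066446786198517 -0.0012291048157978403
```

Call:
{"name": "jog_arm", "arguments": {"deltas": [{"d":[-0.0102, 0, -0.0084], "aperture":0}, {"d":[-0.0219, 0, -0.0149], "aperture":0}, {"d":[-0.0345, 0, -0.0192], "aperture":0}, {"d":[-0.0477, 0, -0.0213], "aperture":0}, {"d":[-0.061, 0, -0.0211], "aperture":0}, {"d":[-0.0741, 0, -0.0185], "aperture":0}, {"d":[-0.0865, 0, -0.0138], "aperture":0}, {"d":[-0.098, 0, -0.0069], "aperture":0}, {"d":[-0.108, 0, 0.0019], "aperture":0}, {"d":[-0.108, 0, 0.0019], "aperture":0}]}}

```text
time_s: 8.38
eef_pos: [0.4781, 0.2137, 0.0878]
eef_rot: [-0.001, 0.995, -0.104, 0.004]
wrist_force: [-2.7, -3.3, 11.0]
opening: 0.127
grasp_force: 69.0
```

```bash
python3 st.py;  python3 - <<'E'
from h import *
a=viewer.camera("side")[110:230,150:310];b=viewer.camera("scene")[140:260,250:410]
cv2.imwrite("pics/s5.png",cv2.resize(np.hstack([a,b]),None,fx=2.5,fy=2.5,interpolation=cv2.INTER_CUBIC))
E
```

```text
[0.47805026 0.21368745 0.08784058] [[0.978, -0.207, 0.008], [-0.207, -0.978, 0.0], [0.008, -0.002, -1.0]] [0.19, 0.24, 1.85, -0.0, 1.04, 1.97]
stand xy -0.09283125645728764 0.001161369762243878
```

View pics/s5.png

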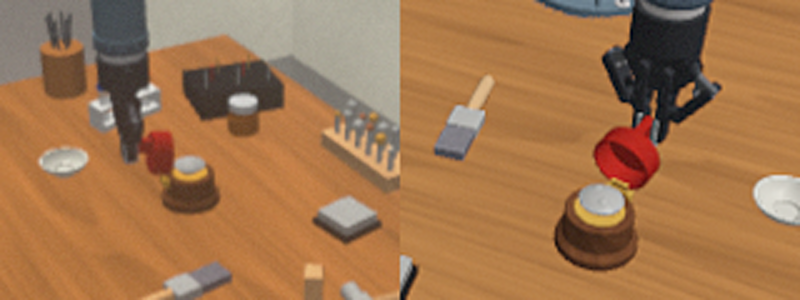

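The cap stands about 90° open with the stud bare. I release it, then lift.

Call:
{"name": "jog_arm", "arguments": {"deltas": [{"aperture":0.6}, {"aperture":1}, {"aperture":1}, {"aperture":1}, {"d":[0, 0, -0.06], "aperture":1}, {"d":[0, 0, -0.12], "aperture":1}, {"d":[0, 0, -0.18], "aperture":1}, {"d":[0, 0.06, -0.21], "aperture":1}, {"d":[0, 0.12, -0.21], "aperture":1}, {"d":[0, 0.18, -0.21], "aperture":1}]}}

```text
time_s: 9.72
eef_pos: [0.4368, 0.036, 0.294]
eef_rot: [0.0, 0.995, -0.104, 0.001]
wrist_force: [0.9, -1.7, -0.6]
opening: 0.998
grasp_force: 0.0
```

```bash
python3 - <<'E'
from h import *
for n in("side","scene"):
    im=viewer.camera(n); cv2.imwrite(f"pics/{n}6.png",im)
    print(n,[b[:3] for b in blobs(im,(0,150,40),(5,255,255),25) if 180<b[2][0]<400 and 130<b[2][1]<260])
E
python3 st.py
```

```text
side [(np.int32(122), [197, 174, 16, 16], [203.4, 180.7]), (np.int32(56), [377, 250, 11, 8], [382.6, 252.6])]
scene [(np.int32(412), [333, 195, 25, 24], [345.6, 205.4])]
[0.43640433 0.03254453 0.29347209] [[0.977, -0.215, -0.0], [-0.215, -0.977, -0.002], [0.0, 0.002, -1.0]] [-0.2, -0.19, 1.85, -0.0, 1.48, 1.59]
stand xy -0.09580122711344112 -0.1846835158978647
```

Call:
{"name": "jog_arm", "arguments": {"deltas": [{"d":[0.02, 0.06, 0], "aperture":1}, {"d":[0.04, 0.12, 0], "aperture":1}, {"d":[0.06, 0.18, 0], "aperture":1}, {"d":[0.07, 0.235, 0], "aperture":1}, {"d":[0.07, 0.245, 0], "aperture":1}, {"d":[0.07, 0.245, 0], "aperture":1}]}}

```text
time_s: 10.58
eef_pos: [0.4544, -0.2164, 0.2929]
eef_rot: [-0.001, 0.994, -0.105, -0.0]
wrist_force: [-0.5, -0.0, 0.8]
opening: 0.998
grasp_force: 0.0
```

```bash
python3 - <<'E'
from h import *
print(pose()[0]); im=viewer.camera("wrist");cv2.imwrite("pics/w7.png",im)
for n in("scene","side"): cv2.imwrite(f"pics/{n}7.png",viewer.camera(n))
E
```

```text
[ 0.45443036 -0.21644249  0.29287919]
```

View pics/w7.png

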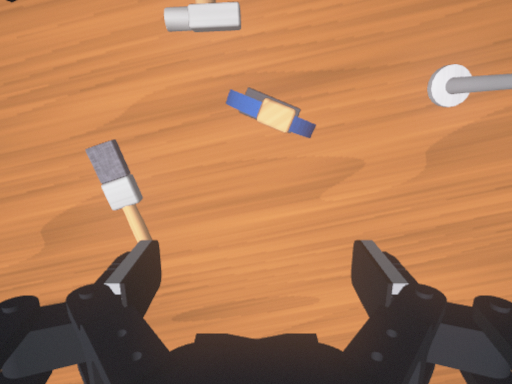

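Wrist view: grip top at about (278,115), blue case from (228,97) to (314,132), giving a gauge yaw of about -0.6. The jaws will close along the case line.

```bash
python3 - <<'E'
from h import *
p=viewer.camera_params("wrist");im=cv2.imread("pics/w7.png")
hsv=cv2.cvtColor(im,cv2.COLOR_BGR2HSV);print(hsv[115,278],hsv[100,238],hsv[60,300])
g=[b for b in blobs(im,(12,60,190),(30,165,255),100) if abs(b[2][0]-278)<15 and abs(b[2][1]-115)<15][0];print(g[:3])
c=cv2.findContours(g[3].astype(np.uint8),0,2)[0][0]
r=cv2.minAreaRect(c);print(r)
Q=np.array([onz(p,u,0.153)[:2] for u in cv2.boxPoints(r).astype(float)]);print(Q.round(4).tolist(),Q.mean(0))
bl=np.concatenate([np.argwhere(b[3]) for b in blobs(im,(108,120,40),(128,255,255),30) if 200<b[2][0]<340])[:,::-1]
B=np.array([onz(p,u,0.07)[:2] for u in bl[::3].astype(float)])
vx,vy,x0,y0=cv2.fitLine(B.astype(np.float32),2,0,.01,.01).ravel();print("case line",vx,vy,x0,y0,"gauge yaw",np.arctan2(vx,-vy) , np.ptp(B@[vx,vy]), "mid", B[[np.argmin(B@[vx,vy]),np.argmax(B@[vx,vy])]].mean(0))
print(pose()[0])
E
```

```text
[ 21  78 246] [112 129 197] [ 13 150 208]Traceback (most recent call last):
  File "<stdin>", line 4, in <module>
IndexError: list index out of range
```

```bash
python3 - <<'E'
from h import *
p=viewer.camera_params("wrist");im=cv2.imread("pics/w7.png")
g=[b for b in blobs(im,(12,50,215),(30,135,255),50) if abs(b[2][0]-278)<25 and abs(b[2][1]-115)<25];print([b[:3] for b in g]);g=g[0]
c=cv2.findContours(g[3].astype(np.uint8),0,2)[0][0]
r=cv2.minAreaRect(c);print(r)
Q=np.array([onz(p,u,0.153)[:2] for u in cv2.boxPoints(r).astype(float)]);print(Q.round(4).tolist(),Q.mean(0))
bl=np.concatenate([np.argwhere(b[3]) for b in blobs(im,(105,80,40),(128,255,255),30) if 200<b[2][0]<340 and 80<b[2][1]<150])[:,::-1]
B=np.array([onz(p,u,0.07)[:2] for u in bl[::3].astype(float)])
vx,vy,x0,y0=cv2.fitLine(B.astype(np.float32),2,0,.01,.01).ravel();print("case line",vx,vy,x0,y0, np.ptp(B@[vx,vy]), "mid", B[[np.argmin(B@[vx,vy]),np.argmax(B@[vx,vy])]].mean(0))
print(pose()[0])
E
```

```text
[(np.int32(817), [257, 99, 38, 34], [275.2, 115.5])]
((275.115966796875, 115.6984634399414), (33.1696662902832, 25.487512588500977), 21.037511825561523)
[[0.5041, -0.224], [0.5218, -0.2356], [0.5068, -0.2596], [0.4886, -0.2483]] [ 0.50534617 -0.24185168]
case line 0.559608 0.8287574 0.5095575 -0.23198403 0.09381003598380817 mid [ 0.50631907 -0.23952977]
[ 0.45481433 -0.21512365  0.2933969 ]
```

Call:
{"name": "jog_arm", "arguments": {"deltas": [{"d":[0.03, 0.008, 0.03], "turn_vec":[0, 0, 0.18], "aperture":0.8}, {"d":[0.0557, 0.0146, 0.07], "turn_vec":[0, 0, 0.375], "aperture":0.8}, {"d":[0.0557, 0.0146, 0.1], "turn_vec":[0, 0, 0.375], "aperture":0.8}, {"d":[0.0557, 0.0146, 0.13], "turn_vec":[0, 0, 0.375], "aperture":0.8}, {"d":[0.0557, 0.0146, 0.16], "turn_vec":[0, 0, 0.375], "aperture":0.8}, {"d":[0.0557, 0.0146, 0.174], "turn_vec":[0, 0, 0.375], "aperture":0.8}, {"d":[0.0557, 0.0146, 0.174], "turn_vec":[0, 0, 0.375], "aperture":0.8}]}}

```text
time_s: 11.6
eef_pos: [0.5058, -0.2415, 0.1189]
eef_rot: [-0.0, 0.958, -0.288, -0.001]
wrist_force: [-0.3, -0.5, -0.5]
opening: 0.8
grasp_force: 0.0
```

```bash
python3 - <<'E'
from h import *
P,Rm,o=pose();print(P,Rm.round(3).tolist(),o["wrist_force"])
im=viewer.camera("wrist");cv2.imwrite("pics/w8.png",im)
E
```

```text
[ 0.50581332 -0.24153372  0.11894255] [[0.834, -0.551, -0.001], [-0.551, -0.834, 0.001], [-0.002, -0.0, -1.0]] [-0.25377711 -0.47529749 -0.49101841]
```

View pics/w8.png

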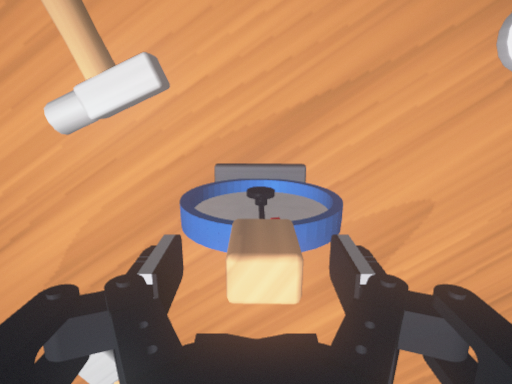

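The grip is centred between the jaws. The dial shows too: needle pivot at about (260,192), visible inner end of the red mark at (276,219). I measure the mark's angle by casting onto the dial plane, then close.

Call:
{"name": "jog_arm", "arguments": {"deltas": [{"aperture":0}, {"aperture":0}, {"aperture":0}, {"aperture":0}]}}

```text
time_s: 12.15
eef_pos: [0.5064, -0.2436, 0.1206]
eef_rot: [0.001, 0.957, -0.289, 0.001]
wrist_force: [-2.1, -1.5, 5.6]
opening: 0.343
grasp_force: 59.9
```

```bash
cat > dial.py <<'E'
from h import *
import sys
# wrist view, in tool frame: gauge y=-tool y, gauge x=tool x, gauge z=-tool z
def dial(im,p,P,Rm,zoff):
    T=np.column_stack([Rm[:,0],-Rm[:,1],-Rm[:,2]]); org=P-T@[0,0,zoff]   # gauge frame origin (foot)
    def r(uv): o,d=ray(p,uv); return T.T@(o-org),T.T@d
    hsv=cv2.cvtColor(im,cv2.COLOR_BGR2HSV)
    roi=np.zeros(im.shape[:2],np.uint8); roi[165:250,175:345]=255
    red=(cv2.inRange(hsv,(0,150,60),(6,255,255))|cv2.inRange(hsv,(174,150,60),(180,255,255)))&roi
    blk=cv2.inRange(hsv,(0,0,0),(180,255,70))&roi; blk[:185]=0
    out={}
    for n,m in(("red",red),("blk",blk)):
        uv=np.argwhere(m)[:,::-1].astype(float)
        for xd in(.008,.010,.012):
            q=[]
            for u in uv:
                o,d=r(u); s=o+d*(xd-o[0])/d[0]; q.append([s[1],s[2]-.06])
            q=np.array(q) if q else np.zeros((1,2)); R_=np.hypot(*q.T); k=(R_>.02)
            print(n,len(uv),xd,"mean",q.mean(0).round(4),"ang(r>20)",np.arctan2(-q[k].mean(0)[0],q[k].mean(0)[1]).round(3) if k.any() else None,"r",R_.min().round(4),R_.max().round(4))
if __name__=="__main__":
    P,Rm,o=pose();p=viewer.camera_params("wrist");im=viewer.camera("wrist");cv2.imwrite(sys.argv[1],im)
    dial(im,p,P,Rm,float(sys.argv[2]))
E
python3 dial.py pics/w9.png 0.119
```

```text
red 0 0.008 mean [0. 0.] ang(r>20) None r 0.0 0.0
red 0 0.01 mean [0. 0.] ang(r>20) None r 0.0 0.0
red 0 0.012 mean [0. 0.] ang(r>20) None r 0.0 0.0
blk 370 0.008 mean [-0.0001  0.0074] ang(r>20) 0.005 r 0.0002 0.0441
blk 370 0.01 mean [-0.0001  0.0139] ang(r>20) 0.003 r 0.0001 0.0493
blk 370 0.012 mean [-0.0001  0.0204] ang(r>20) 0.002 r 0.0001 0.0546
```

```bash
python3 - <<'E'
from h import *
for f in("w8","w9"):
    im=cv2.imread(f"pics/{f}.png").astype(int)
    s=im[205:228,240:300]; m=(s[...,2]-s[...,1]>60)&(abs(s[...,1]-s[...,0])<40); a=np.argwhere(m); print(f,len(a),[(int(x+240),int(y+205),s[y,x].tolist()) for y,x in a][:40])
E
```

```text
w8 9 [(271, 218, [80, 82, 165]), (272, 218, [70, 70, 149]), (273, 218, [68, 68, 145]), (274, 218, [64, 64, 145]), (275, 218, [61, 62, 147]), (276, 218, [57, 57, 144]), (277, 218, [57, 59, 145]), (278, 218, [60, 60, 145]), (279, 218, [76, 76, 144])]
w9 11 [(272, 219, [89, 89, 150]), (273, 219, [84, 83, 152]), (266, 220, [97, 102, 166]), (267, 220, [73, 79, 158]), (268, 220, [71, 77, 150]), (269, 220, [68, 73, 150]), (270, 220, [66, 71, 150]), (271, 220, [67, 73, 152]), (272, 220, [69, 74, 152]), (273, 220, [67, 73, 152]), (274, 220, [73, 76, 152])]
```

```bash
python3 - <<'E'
from h import *
p=viewer.camera_params("wrist");P,Rm,o=pose();print(P)
T=np.column_stack([Rm[:,0],-Rm[:,1],-Rm[:,2]])
f=P+T@[0,0,-.119-.0015] # foot origin if grip centred
im=cv2.imread("pics/w9.png");g=cv2.cvtColor(im,cv2.COLOR_BGR2GRAY)
for v in (195,200,205,210,214,217): 
    row=g[v,235:290].astype(int); k=np.where(row<70)[0]+235; print(v,k.min() if len(k) else 0,k.max() if len(k) else 0)
org=P-T@[0,0,.119]
for uv in((255.5,190),(256,205),(256,217),(270.2,220),(266,220.3),(274.5,219.5)):
    o_,d=ray(p,uv); o_=T.T@(o_-org); d=T.T@d
    print(uv,[(x,(o_+d*(x-o_[0])/d[0])[1:].round(4).tolist()) for x in(.006,.008,.010)])
E
```

```text
[ 0.50643176 -0.24359471  0.12058674]
195 244 270
200 251 263
205 252 262
210 256 259
214 256 259
217 256 259
(255.5, 190) [(0.006, [0.0009, 0.0409]), (0.008, [0.0009, 0.048]), (0.01, [0.0009, 0.0552])]
(256, 205) [(0.006, [0.0006, 0.0749]), (0.008, [0.0006, 0.0809]), (0.01, [0.0006, 0.0869])]
(256, 217) [(0.006, [0.0006, 0.0957]), (0.008, [0.0006, 0.1011]), (0.01, [0.0006, 0.1065])]
(270.2, 220) [(0.006, [-0.007, 0.1003]), (0.008, [-0.0068, 0.1055]), (0.01, [-0.0065, 0.1107])]
(266, 220.3) [(0.006, [-0.0048, 0.1007]), (0.008, [-0.0046, 0.1059]), (0.01, [-0.0044, 0.1111])]
(274.5, 219.5) [(0.006, [-0.0094, 0.0996]), (0.008, [-0.009, 0.1048]), (0.01, [-0.0087, 0.11])]
```

Call:
{"name": "jog_arm", "arguments": {"deltas": [{"d":[0, 0, -0.03], "aperture":0}, {"d":[0, 0, -0.06], "aperture":0}, {"d":[0, 0, -0.09], "aperture":0}, {"d":[0, 0, -0.12], "aperture":0}, {"d":[0, 0, -0.12], "aperture":0}]}}

```text
time_s: 12.82
eef_pos: [0.5069, -0.2433, 0.2412]
eef_rot: [0.001, 0.957, -0.288, 0.002]
wrist_force: [0.5, 0.3, -4.1]
opening: 0.34
grasp_force: 60.3
```

```bash
python3 - <<'E'
from h import *
for n in("scene","side"): cv2.imwrite(f"pics/{n}10.png",viewer.camera(n))
im=cv2.imread("pics/w9.png");s=cv2.imread("pics/scene10.png")[90:190,150:270]
cv2.imwrite("pics/m10.png",np.hstack([cv2.resize(im[160:260,190:310],(384,320),interpolation=2),cv2.resize(s,(384,320),interpolation=2)]))
E
```

```text
(no output)
```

View pics/m10.png

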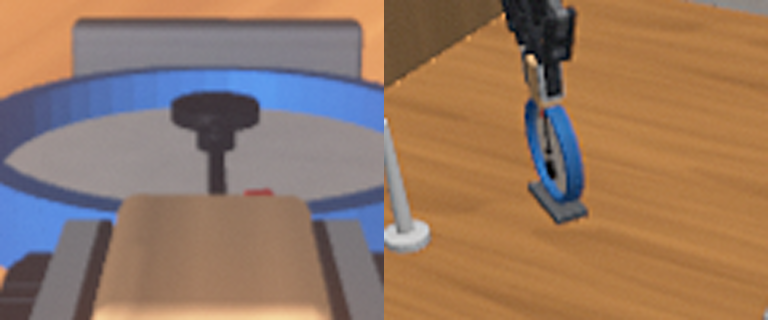

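Gauge held upright. Left crop: needle at about x=216, red mark at (258,192), to its right, so about 0.22 rad. Right crop: the dial is seen edge-on. I carry it over the stud and turn it to face the scene camera (yaw about 0.2).

Call:
{"name": "jog_arm", "arguments": {"deltas": [{"d":[-0.01, -0.02, 0], "turn_vec":[0, 0, -0.04], "aperture":0}, {"d":[-0.03, -0.06, 0], "turn_vec":[0, 0, -0.14], "aperture":0}, {"d":[-0.053, -0.11, 0], "turn_vec":[0, 0, -0.24], "aperture":0}, {"d":[-0.078, -0.163, 0], "turn_vec":[0, 0, -0.35], "aperture":0}, {"d":[-0.103, -0.215, 0], "turn_vec":[0, 0, -0.46], "aperture":0}, {"d":[-0.128, -0.268, 0], "turn_vec":[0, 0, -0.57], "aperture":0}, {"d":[-0.153, -0.32, 0], "turn_vec":[0, 0, -0.67], "aperture":0}, {"d":[-0.175, -0.365, 0], "turn_vec":[0, 0, -0.75], "aperture":0}, {"d":[-0.189, -0.398, 0], "turn_vec":[0, 0, -0.785], "aperture":0}, {"d":[-0.189, -0.398, 0], "turn_vec":[0, 0, -0.785], "aperture":0}]}}

```text
time_s: 14.18
eef_pos: [0.5664, 0.197, 0.2373]
eef_rot: [-0.0, 0.995, 0.103, -0.002]
wrist_force: [-0.3, -0.6, -4.9]
opening: 0.344
grasp_force: 60.7
```

Call:
{"name": "jog_arm", "arguments": {"deltas": [{"aperture":0}, {"aperture":0}]}}

```text
time_s: 14.42
eef_pos: [0.5678, 0.1926, 0.2388]
eef_rot: [0.0, 0.995, 0.099, -0.001]
wrist_force: [0.5, -0.6, -3.9]
opening: 0.344
grasp_force: 60.7
```

```bash
python3 - <<'E'
from h import *
P,Rm,o=pose();print(P,Rm.round(3).tolist(),np.round(o["q"],2))
for n in("scene","side","wrist"): cv2.imwrite(f"pics/{n}11.png",viewer.camera(n))
s=cv2.imread("pics/scene11.png");d=cv2.imread("pics/side11.png")
u,v=proj(viewer.camera_params("scene"),[.5686,.1932,.1]).astype(int);u2,v2=proj(viewer.camera_params("side"),[.5686,.1932,.1]).astype(int)
print(u,v,u2,v2)
cv2.imwrite("pics/m11.png",np.hstack([cv2.resize(s[v-60:v+60,u-50:u+50],(400,480),interpolation=2),cv2.resize(d[v2-60:v2+60,u2-50:u2+50],(400,480),interpolation=2)]))
E
```

```text
[0.56776699 0.1926362  0.23877163] [[0.98, 0.197, -0.001], [0.197, -0.98, -0.0], [-0.001, 0.0, -1.0]] [ 0.13  0.23  1.53 -0.    1.38  1.5 ]
332 209 224 167
```

View pics/m11.png

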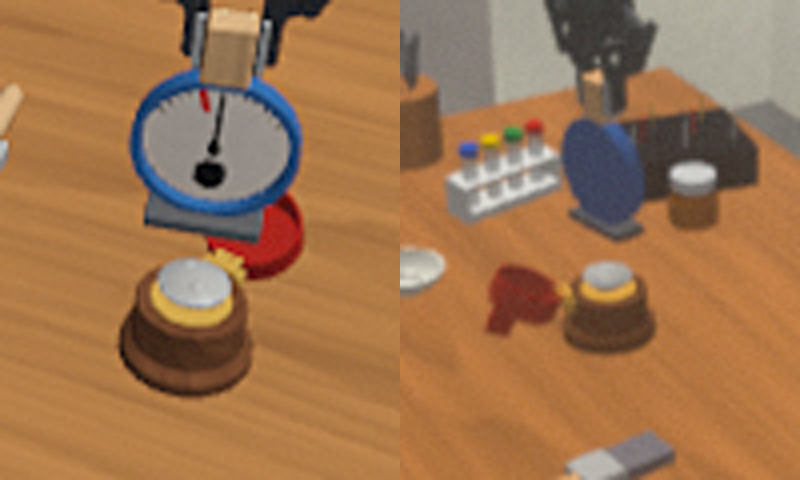

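Left crop: dial seen well, with mark at (206,100), pivot (214,148) and needle up to (221,97). Right crop: cap fully open, stud bare. I measure the mark relative to the needle and check the stud's centre.

```bash
cat > rd.py <<'E'
from h import *
def rd(im,P,Rm,verbose=1):
    p=viewer.camera_params("scene")
    T=np.column_stack([Rm[:,0],-Rm[:,1],-Rm[:,2]]); org=P-T@[0,0,.1206]
    big=im.astype(int); H,W=im.shape[:2]
    c=proj(p,org+T@[.006,0,.06]).astype(int)
    pts={"red":[],"blk":[]}
    for v in range(c[1]-25,c[1]+25):
        for u in range(c[0]-25,c[0]+25):
            o,d=ray(p,(u,v)); o=T.T@(o-org); d=T.T@d; s=o+d*(.006-o[0])/d[0]; y,z=s[1],s[2]-.06
            b,g,r=big[v,u]; R_=np.hypot(y,z)
            if R_<.042 and z>0:
                if r-g>40 and r-b>40: pts["red"].append((y,z,r-(g+b)/2))
                if .008<R_<.036 and max(b,g,r)<110: pts["blk"].append((y,z,150-max(b,g,r)))
    out={}
    for k,q in pts.items():
        q=np.array(q); 
        if len(q)==0: print(k,"none"); continue
        w=q[:,2]; m=(q[:,:2]*w[:,None]).sum(0)/w.sum(); out[k]=np.arctan2(-m[0],m[1])
        print(k,len(q),m.round(4),"ang",out[k].round(3),"line fit slope",np.polyfit(q[:,1],-q[:,0],1,w=w).round(4) if len(q)>3 else "")
    return out
E
python3 - <<'E'
from rd import *
P,Rm,o=pose(); rd(cv2.imread("pics/scene11.png"),P,Rm)
s,d=cv2.imread("pics/scene11.png"),cv2.imread("pics/side11.png")
S,D=viewer.camera_params("scene"),viewer.camera_params("side")
u=(195/4+282,282/4+149); u2=(208/4+174,274/4+107)
print("stud",tri((S,u),(D,u2)),onz(S,u,.072),onz(D,u2,.072))
E
```

```text
red 11 [-0.0092  0.0344] ang 0.261 line fit slope [2.661e-01 2.000e-04]
blk 15 [-0.      0.0221] ang 0.001 line fit slope [-0.0236  0.0005]
stud [0.57090369 0.19322402 0.06415722] [0.57798532 0.1958295  0.072     ] [0.56489499 0.17905881 0.072     ]
```

Call:
{"name": "jog_arm", "arguments": {"deltas": [{"d":[0.001, 0, 0.02], "aperture":0}, {"d":[0.001, 0, 0.038], "aperture":0}, {"d":[0.001, 0, 0.045], "aperture":0}, {"d":[0.001, 0, 0.049], "aperture":0}, {"d":[0.001, 0, 0.051], "aperture":0}, {"d":[0.001, 0, 0.051], "aperture":0}, {"d":[0.001, 0, 0.051], "aperture":0}, {"d":[0.001, 0, 0.051], "aperture":0}]}}

```text
time_s: 15.58
eef_pos: [0.5695, 0.1937, 0.1889]
eef_rot: [-0.0, 0.995, 0.1, 0.0]
wrist_force: [-1.9, -1.2, -0.1]
opening: 0.343
grasp_force: 61.2
```

```bash
python3 -c "
from h import *
P,Rm,o=pose();print(P,Rm.round(3).tolist(),o['wrist_force'])"
```

```text
[0.56945542 0.19371482 0.18885299] [[0.98, 0.199, 0.001], [0.199, -0.98, 0.0], [0.001, 0.0, -1.0]] [-1.87335321 -1.24692386 -0.11760428]
```

Contact at about 4 N, so the stud is roughly 4 mm down with the foot level. Now rock it over slowly, pivoting about the foot.

Call:
{"name": "jog_arm", "arguments": {"deltas": [{"d":[0, -0.003, 0], "turn_vec":[-0.025, 0, 0], "aperture":0}, {"d":[0, -0.006, 0.0003], "turn_vec":[-0.05, 0, 0], "aperture":0}, {"d":[0, -0.009, 0.0005], "turn_vec":[-0.075, 0, 0], "aperture":0}, {"d":[0, -0.0121, 0.0008], "turn_vec":[-0.1, 0, 0], "aperture":0}, {"d":[0, -0.015, 0.0012], "turn_vec":[-0.125, 0, 0], "aperture":0}, {"d":[0, -0.018, 0.0016], "turn_vec":[-0.15, 0, 0], "aperture":0}, {"d":[0, -0.021, 0.002], "turn_vec":[-0.175, 0, 0], "aperture":0}, {"d":[0, -0.024, 0.0024], "turn_vec":[-0.2, 0, 0], "aperture":0}, {"d":[0, -0.0271, 0.0029], "turn_vec":[-0.225, 0, 0], "aperture":0}, {"d":[0, -0.0301, 0.0034], "turn_vec":[-0.25, 0, 0], "aperture":0}]}}

```text
time_s: 16.82
eef_pos: [0.5632, 0.2235, 0.185]
eef_rot: [0.125, 0.987, 0.099, 0.013]
wrist_force: [2.1, -1.0, 1.5]
opening: 0.343
grasp_force: 61.4
```

Call:
{"name": "jog_arm", "arguments": {"deltas": [{"aperture":0}, {"aperture":0}, {"aperture":0}, {"aperture":0}, {"aperture":0}, {"aperture":0}, {"aperture":0}, {"aperture":0}, {"aperture":0}, {"aperture":0}]}}

```text
time_s: 18.08
eef_pos: [0.5632, 0.2232, 0.1849]
eef_rot: [0.124, 0.987, 0.099, 0.012]
wrist_force: [-1.9, 4.1, 1.0]
opening: 0.34
grasp_force: 61.6
```

```bash
python3 - <<'E'
from rd import *
P,Rm,o=pose();print(P,Rm.round(3).tolist(),o['wrist_force'])
for n in("scene","side","wrist"): cv2.imwrite(f"pics/{n}12.png",viewer.camera(n))
s=cv2.imread("pics/scene12.png");d=cv2.imread("pics/wrist12.png");rd(s,P,Rm)
cv2.imwrite("pics/m12.png",np.hstack([cv2.resize(s[149:269,282:382],(400,480),interpolation=2),cv2.resize(d[160:260,208:308],(400,480),interpolation=2)]))
E
```

```text
[0.56319709 0.22316457 0.18494927] [[0.98, 0.192, 0.049], [0.198, -0.95, -0.242], [-0.0, 0.247, -0.969]] [-1.85134755  4.10218184  0.97800976]
red 5 [-0.0114  0.0363] ang 0.303 line fit slope [3.155e-01 1.000e-04]
blk 15 [-0.006   0.0215] ang 0.272 line fit slope [0.2599 0.0005]
```

View pics/m12.png

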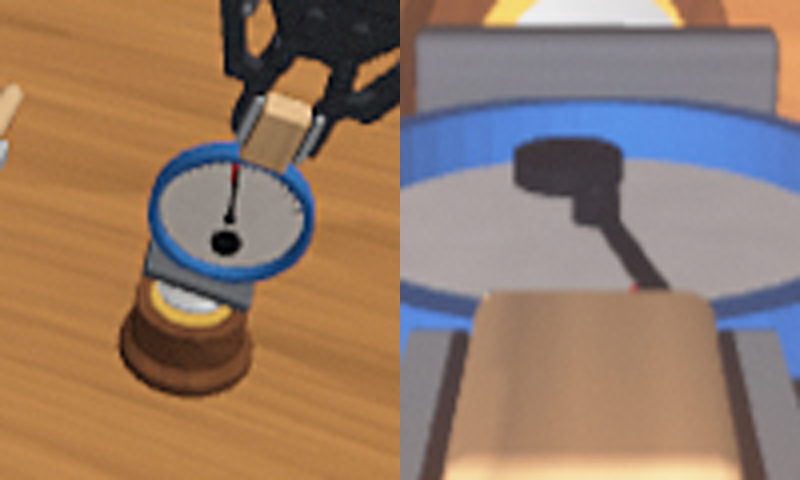

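Left crop: the needle lies over the red mark (both at about (235,172)). Right crop agrees: red at (634,290) just beside the needle. I refine the mark angle from the earlier unobstructed frame before the final trim.

```bash
python3 - <<'E'
from h import *
p=viewer.camera_params("scene");im=cv2.imread("pics/scene11.png").astype(int)
P=np.array([.56777,.19264,.23877]);yaw=.1983;T=R.from_euler("z",yaw).as_matrix();org=P-T@[0,0,.1206]
for xd in(.003,.006,.009):
    for R1 in(.042,.046):
        w=[];A=[];nb=[]
        for v in range(155,195):
            for u in range(310,360):
                o,d=ray(p,(u,v));o=T.T@(o-org);d=T.T@d;s=o+d*(xd-o[0])/d[0];y,z=s[1],s[2]-.06;r_=np.hypot(y,z);a=np.arctan2(-y,z)
                b,g,r=im[v,u];red=r-g-8
                if .026<r_<R1 and .02<a<.55 and red>10 and abs(g-b)<35: w.append(red);A.append((-y,z))
                k=140-max(b,g,r)
                if .006<r_<.036 and abs(a)<.4 and k>15 and r-g<30: nb.append((-y,z,k))
        A=np.array(A);w=np.array(w);m=(A*w[:,None]).sum(0)/w.sum();nb=np.array(nb);n=(nb[:,:2]*nb[:,2:]).sum(0)/nb[:,2].sum()
        print(xd,R1,len(w),m.round(4),"mark",np.arctan2(*m).round(3),"needle",n.round(4),np.arctan2(*n).round(3))
g=im[166:180,325:342]; print((g[...,2]-g[...,1]))
E
```

```text
0.003 0.042 17 [0.0099 0.0338] mark 0.285 needle [0.0002 0.0218] 0.01
0.003 0.046 18 [0.0099 0.0342] mark 0.282 needle [0.0002 0.0218] 0.01
0.006 0.042 14 [0.0094 0.0344] mark 0.267 needle [0.0003 0.0203] 0.013
0.006 0.046 18 [0.0098 0.0362] mark 0.265 needle [0.0003 0.0203] 0.013
0.009 0.042 13 [0.009 0.036] mark 0.244 needle [0.0003 0.0187] 0.015
0.009 0.046 17 [0.0097 0.0379] mark 0.25 needle [0.0003 0.0187] 0.015
[[ 56  55  39  43  28 -29 -26  22  34  30  31  31  29  31  31  30  30]
 [ 39  22 -16 -22 -61 -64 -32  28  33  31  30  30  30  26  30  31  28]
 [-18 -62 -56 -56 -56 -58 -22  40  34  33  32  29  30  34  31  29  31]
 [-49 -52 -46 -44 -49 -49 -30  22  26  26  28  34  34  34  34  31  30]
 [-44 -40 -43 -36 -39 -40 -47 -34 -16 -10  -1  13  18  16  22  26  24]
 [-35 -38 -39 -31 -17 -15  -3  76  64 -13  -8 -12 -15 -17 -19 -10  -6]
 [-34 -14  -1   7   4  -2   9 147 102  20   3   3   2   3   2  -5 -10]
 [  8   4   6   8   6   3   9 107 117  41   1   6   4   6   9   7   5]
 [ 11   9   7   7   6   5   8  86 124  42  -2   4   4   4   8   8   8]
 [  7   7   6   6   7   3   8  62 150  71  -5   4   1   6   6   6   7]
 [  9   8   7   9   5   6   3  24 109  69  -2   4   4   7   6   7   7]
 [  7   5   8   8   6   7   5   5  25  20   4   2   4   8   7   7   6]
 [  7   8   6   6   7   8   8   5   4   3   6   2   3   7   6   6   8]
 [  7   7   7   7   8   7   7   7   6   8   8   1   5   7   8   6   6]]
```

Call:
{"name": "jog_arm", "arguments": {"deltas": [{"d":[0, -0.0012, 0], "turn_vec":[-0.01, 0, 0], "aperture":0}, {"d":[0, -0.0012, 0], "turn_vec":[-0.01, 0, 0], "aperture":0}, {"d":[0, -0.0012, 0], "turn_vec":[-0.01, 0, 0], "aperture":0}, {"d":[0, -0.0012, 0], "turn_vec":[-0.01, 0, 0], "aperture":0}, {"d":[0, -0.0012, 0], "turn_vec":[-0.01, 0, 0], "aperture":0}, {"d":[0, -0.0012, 0], "turn_vec":[-0.01, 0, 0], "aperture":0}, {"d":[0, -0.0012, 0], "turn_vec":[-0.01, 0, 0], "aperture":0}, {"d":[0, -0.0012, 0], "turn_vec":[-0.01, 0, 0], "aperture":0}, {"d":[0, -0.0012, 0], "turn_vec":[-0.01, 0, 0], "aperture":0}, {"d":[0, -0.0012, 0], "turn_vec":[-0.01, 0, 0], "aperture":0}]}}

```text
time_s: 19.48
eef_pos: [0.563, 0.2242, 0.1847]
eef_rot: [0.129, 0.987, 0.099, 0.013]
wrist_force: [0.3, 1.4, -0.3]
opening: 0.34
grasp_force: 61.5
```

Call:
{"name": "jog_arm", "arguments": {"deltas": [{"aperture":0}, {"aperture":0}, {"aperture":0}, {"aperture":0}, {"aperture":0}, {"aperture":0}]}}

```text
time_s: 20.23
eef_pos: [0.563, 0.2242, 0.1847]
eef_rot: [0.129, 0.987, 0.099, 0.013]
wrist_force: [-0.0, 0.5, 0.8]
opening: 0.339
grasp_force: 61.4
```

```bash
python3 - <<'E'
from rd import *
P,Rm,o=pose();print(Rm[2].round(4),o['wrist_force'])
s=viewer.camera("scene");rd(s,P,Rm)
S=viewer.camera_params("scene");
im=s.astype(int);a=im[175:210,325:360]
print("red px",[(int(x+325),int(y+175)) for y,x in np.argwhere((a[...,2]-a[...,1]>40)&(abs(a[...,1]-a[...,0])<35))],"dark px",[(int(x+325),int(y+175)) for y,x in np.argwhere(a[:25].max(2)<90) if x+325>330])
E
```

```text
[ 0.      0.2572 -0.9664] [-0.02293731  0.49443184  0.77194925]
red 5 [-0.012   0.0359] ang 0.322 line fit slope [0.2423 0.0033]
blk 16 [-0.0067  0.0221] ang 0.293 line fit slope [0.2661 0.0008]
red px [(334, 184), (328, 186), (326, 187), (340, 190), (341, 190), (342, 190), (340, 191), (341, 191), (342, 191), (340, 192), (340, 193), (358, 193), (340, 194), (359, 194)] dark px [(342, 175), (343, 175), (344, 175), (345, 175), (341, 176), (342, 176), (343, 176), (344, 176), (341, 177), (342, 177), (343, 177), (344, 177), (347, 177), (340, 178), (341, 178), (342, 178), (343, 178), (347, 178), (340, 179), (341, 179), (342, 179), (343, 179), (346, 179), (340, 180), (341, 180), (342, 180), (340, 181), (341, 181), (342, 181), (359, 182), (344, 183), (359, 183), (343, 184), (358, 184), (357, 185), (357, 186), (356, 187), (359, 187), (356, 188), (340, 189), (341, 192), (341, 193), (340, 194), (341, 194), (340, 195), (341, 195), (340, 196), (340, 197), (340, 198), (340, 199), (356, 199)]
```

```bash
python3 -c "
from bench import ctrl, viewer, get_obs
print(ctrl.hand_in())"
```

```text
the job is handed in; nothing more can be done
None
```

I flipped the cap open (it fell shut in the first two tries), set the gauge upright on the bare stud and rocked it about 0.26 rad until the needle lay over the red mark. I handed in at about 20 s, still gripping it, with the stud an estimated 5 mm down (from the push force); the mark reads 0.23 to 0.27 rad from the images, and no verdict came back.

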